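# Tip the washed brake pads onto their backing plates

### The job

Three disc-brake pads have been stood on edge on the mat to drip dry after washing, each facing its own way. Push each one over with a fingertip so that it lies flat on its steel backing plate with the friction lining up, like the fourth pad already lying there, ready for its lining to be measured. Do not pick any pad up, let each lie down about where it stands so they stay in order, and leave everything else undisturbed.

Things in the scene. Friction and masses are not known exactly. Their poses are not given: they have to be found in the camera images.
- mat: light grey absorbent mat fixed to the bench, 440 (x) x 680 (y) x 4 mm thick (all sizes in this list are mm); origin at the centre of its underside, so its top is 4 above; x and y along its sides, z up
- pad_a: brake pad on its long edge: 124 long, 17 thick, 54 mm tall, 0.34 kg. Dark steel plate 6 thick with ears; brownish grooved lining 11 thick, 47 tall. Origin: mid-length, mid-thickness of the edge it stands on. Standing: x level, out of the lining face (8.5 from origin; plate's back 8.5 to -x), y along it, z up. Any heading, any of three places. Lying as wanted: x up, origin 8.5 over mat
- pad_b: brake pad on edge, like pad_a (124 long, 17 thick, 54 mm tall). Steel side heavier: leaned about 11 degrees that way, it falls onto its plate. Origin: mid-length, mid-thickness of the edge it stands on. Standing: x level, out of the lining face (8.5 from origin; plate's back 8.5 to -x), y along it, z up. Any heading, any of three places. Lying as wanted: x up, origin 8.5 over mat
- pad_c: brake pad on edge, like pad_a (124 long, 17 thick, 54 mm tall; lining 72 long at full thickness, thinner ends to 93). Origin: mid-length, mid-thickness of the edge it stands on. Standing: x level, out of the lining face (8.5 from origin; plate's back 8.5 to -x), y along it, z up. Any heading, any of three places. Lying as wanted: x up, origin 8.5 over mat
- pad_done: fourth pad of the set, same kind, already lying on the mat as wanted (steel plate down, lining up), beyond the three standing ones, 17 high; origin under its middle, y along its length. Leave alone
- vernier: caliper gauge lying on the mat, steel beam 190 long and 16 wide with a dark slider, jaws to 44 from the beam's middle line, 12 high; origin under the middle of the beam, x along it to the jaws. Leave alone
- socket: steel wrench socket standing up, 26 across, 36 high; origin at the centre of its base. Leave alone
- bleed_socket: smaller steel socket standing up, 24 across, 30 high; origin at the centre of its base. Leave alone
- grease_tin: round metal tin, 60 across, 40 high; origin at the centre of its base. Leave alone
- guide_bush: black rubber bush standing up, 26 across, 34 high; origin at the centre of its base. Leave alone
- wrench: steel wrench lying on the bench beside the mat, 190 long, along its x; origin under it. Leave alone
Mind the look-alikes: they are no part of the job. What is shaped like the pad_c but yellow is not meant.

How it is judged:
At the end, for the whole second after the job is handed in: Each of the three pads lies flat on its backing plate on the mat, lining up (its x axis within 0.10 rad of straight up, its origin lower than 18 mm above the bench), its origin no more than 70 mm from where it began, at rest; every other listed thing is within 20 mm of where it began (angle between each of pad_a, pad_b, pad_c's own x axis and vertical below 0.1 rad and height (world z) of each of pad_a, pad_b, pad_c below 0.018 m and distance of each of pad_a, pad_b, pad_c from where it was at the start of the episode below 0.07 m and linear speed of each of pad_a, pad_b, pad_c below 0.01 m/s and distance of each of pad_done, vernier, socket, grease_tin, bleed_socket, guide_bush, wrench from where it was at the start of the episode below 0.02 m); the robot touches nothing.
It fails at once if a standing brake pad is picked up or carried (the edge it stood on comes more than 20 mm off the mat) (height (world z) of any of pad_a, pad_b, pad_c above 0.024 m).
It fails at once if something other than the three standing pads is moved more than 20 mm (distance of any of pad_done, vernier, socket, grease_tin, bleed_socket, guide_bush, wrench from where it was at the start of the episode above 0.02 m).
It also fails if it takes over 42 s, if anything falls off the work surface, if the arm or the gripper's body presses on something with over 40 N, if the wrist force passes 120 N, or if a joint passes its speed limit or range.

### The arm

A 6-joint arm with a two-finger parallel gripper is mounted at the origin on the work surface. World frame = base frame: x ahead of the robot, y to its left, z up, the work surface at z = 0. Lengths are in m, angles in rad, forces in N, time in s.
With the tool pointing down it reaches from about 0.35 to 0.775 m from the base axis. Payload 7.3 kg.
Tool frame: the origin (TCP) lies between the finger pads; the fingertips stand 8 mm ahead of it and the grasp point (between the pads) lies 11 mm behind it; z points along the fingers, y is the line along which they close (so a half turn about z gives the same grasp; the last joint's range is limited). The gripper opens to 92 mm and grips with 3 to 60 N. Pads are 19 mm wide; open, the fingers measure 130 mm over their backs; the gripper's body (75 mm by 190 mm) begins 47 mm behind the grasp point.
Start: joints at [-1.386, 0.342, 1.524, -0, 1.275, -0.146], TCP at [0.171, -0.497, 0.235] pointing down, gripper open.
Joint ranges: [-2.53, 2.53], [-0.77, 2.02], [0.04, 2.7], [-1, 4.14], [0.28, 2.66], [-3.11, 3.11]. Speed limits (rad/s): [2.57, 2.57, 3.14, 3.14, 3.14, 3.14].

### API

Orientations are given as a unit quaternion [x, y, z, w].
In Python, from workcell import robot, viewer gives the robot as it stands.
- The arm moves only by the shell command python3 -m crank 'ROWS' [OPENING] [FORCE]. ROWS is JSON, a list that holds one entry, the list of rows, each a list of 4 numbers: the shift along the world's x, y, z in mm, then the turn about the world's z in degrees. A call has 1 to 10 rows; each row shifts and turns the commanded pose from where the row before left it; what a row does not reach is not made up. A row lasts 1/8 s, in which the tool goes at most 62.5 mm and 10.7 degrees, less where a joint would pass 70% of its speed; a pose out of reach is approached as far as the arm can. A call is refused whole if a number of a shift passes 62.5 or a number of a turn 10.7, either way. A call with a gripper value outside its range is refused whole. OPENING is the finger opening in mm, from 0 to 91.8, set as the call begins (- or left out, the last holds). The fingers move at their own pace and stop on an object; FORCE is the grip in N (left out, the last holds). Time passes only in rows, so rows that do not move let the fingers close. It gives the time, the measured TCP pose, the force, the opening and the grip force at its end, in the units of the state.
- robot.read_state(): the state, without advancing time (a new reading comes with each control period).
- viewer.grab_frame(name): name is "side" or "top" or "wrist"; returns a dict with "pixels" (384x512x3 uint8, blue, green, red), "camera_matrix" (3x3 intrinsics, pixels), "cam_to_world" (4x4, takes a point from camera to world coordinates). Camera axes: x right, y down, z forward; pixel columns grow to the right and rows downward; lengths in m; the calibration is good to about 2 mm. A picture is of the moment at which its call begins. There is no depth.
- robot.sign_off(): hands the job in; it is judged then, once.
The state is a dict: "clock": time; "joints": joint angles; "qd": joint speeds; "joint_torque": joint torques, N m; "ee_pos": TCP position; "orientation": TCP orientation; "contact_force": force on the tool from outside, world axes, zero at the start; "torque": the same for the moment, N m; "opening": finger opening in m; "gripper_force": force on a finger pad.
Only numpy, scipy, OpenCV 4.12 (cv2) and the standard library are available. Lean on these libraries where they do the work, as an engineer would, in place of code of your own. Each camera call takes 0.05 s, during which the arm holds its last target. There are 200 camera calls.

## Working session

There is one attempt and no reset: what is moved stays moved. The work goes in short steps, Python scripts to look and compute and a shell command to move; the robot and the scene stay as the last step left them, time stands still between calls to the robot, and variables do not carry over. Pictures are saved under pics/ and viewed, at most 10 in all, crops included, and the job is handed in when it is done.

```bash
mkdir -p pics; ls; cat > h.py <<'E'
import numpy as np,cv2
from workcell import robot,viewer
def grab(n,f=None):
    d=viewer.grab_frame(n); d={k:np.array(v) for k,v in d.items()}
    if f: cv2.imwrite(f'pics/{f}.png',d['pixels']); np.savez(f'pics/{f}.npz',**d)
    return d
def load(f): return dict(np.load(f'pics/{f}.npz'))
def ray(d,uv,z):
    uv=np.atleast_2d(np.float64(uv)); K=d['camera_matrix'];T=d['cam_to_world']
    r=np.c_[uv,np.ones(len(uv))]@np.linalg.inv(K).T@T[:3,:3].T; o=T[:3,3]
    return o+r*((z-o[2])/r[:,2])[:,None]
E
python3 - <<'E'
from h import *
print(robot.read_state())
a=grab('top','top0');b=grab('side','side0')
for d in(a,b): print(d['camera_matrix'],d['cam_to_world'])
cv2.imwrite('pics/topbig.png',cv2.resize(a['pixels'],(800,600),interpolation=cv2.INTER_CUBIC))
cv2.imwrite('pics/sidebig.png',cv2.resize(b['pixels'],(800,600),interpolation=cv2.INTER_CUBIC))
E
```

```text
pics
{'clock': 0.0, 'joints': array([-1.38600481e+00,  3.42721227e-01,  1.52497136e+00,  7.15100259e-07,
        1.27538033e+00, -1.46016554e-01]), 'qd': array([-0.00028391,  0.00012195, -0.00068091,  0.00089491, -0.00085588,
        0.00014417]), 'joint_torque': array([-3.75180180e-04, -4.31243777e+01, -2.44225109e+01,  7.19920266e-02,
        5.58947877e-02, -1.29730879e-04]), 'ee_pos': array([ 0.17046845, -0.49616384,  0.23406166]), 'orientation': array([ 9.86351658e-01,  1.64650716e-01, -1.40064680e-05, -7.39999143e-04]), 'contact_force': array([ 0.23875689, -0.21391048,  0.24992277]), 'torque': array([-0.05681804, -0.01751563, -0.05439835]), 'gripper_force': 0.0, 'opening': 0.09229432289272711}
[[369.100982     0.         251.31196796]
 [  0.         369.100982   187.40057753]
 [  0.           0.           1.        ]] [[ 0.02834342 -0.9887002   0.14720247  0.29895777]
 [-0.99949175 -0.02588192  0.01861076 -0.01252959]
 [-0.01459058 -0.14765515 -0.98893128  1.38125317]
 [ 0.          0.          0.          1.        ]]
[[403.42431612   0.         253.16374391]
 [  0.         403.42431612 187.23500532]
 [  0.           0.           1.        ]] [[-0.99767885 -0.04977823  0.04646555  0.43651345]
 [-0.06799659  0.69160453 -0.71906859  0.78751024]
 [ 0.00365818 -0.72055902 -0.69338396  0.80008835]
 [ 0.          0.          0.          1.        ]]
```

View pics/topbig.png

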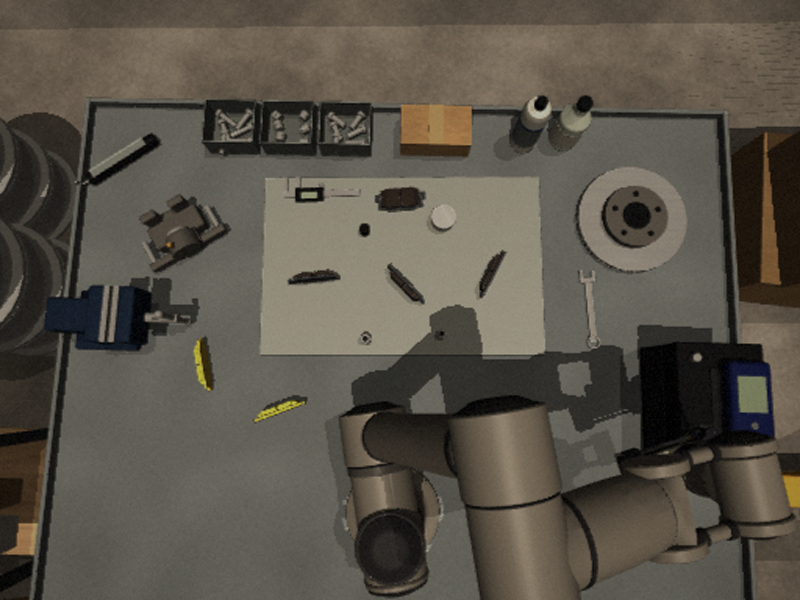

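View pics/sidebig.png

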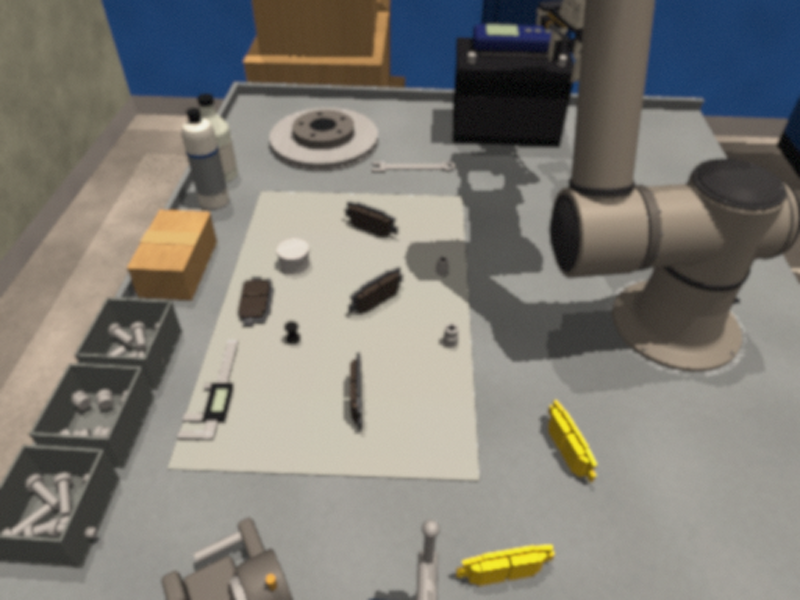

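The top view (800×600 scale) shows three dark standing pads on the mat at about (314,276), (406,284) and (491,273). The pad already lying flat is at (400,198). The two yellow look-alikes are off the mat at (203,362) and (279,409) and are not meant. Next is one enlarged crop to confirm the pads and see which face has the lining.

```bash
python3 - <<'E'
from h import *
a=load('top0');b=load('side0')
def masks(d,z):
    g=d['pixels'].max(2); c=ray(d,[[0,0]],0)
    m=(g<75).astype(np.uint8)
    n,l,s,ce=cv2.connectedComponentsWithStats(m)
    for i in range(1,n):
        if not 20<s[i,4]<900: continue
        p=ray(d,ce[i],z)[0]
        if .3<p[0]<.8 and -.4<p[1]<.4:
            ys,xs=np.where(l==i); P=ray(d,np.c_[xs,ys],z)[:,:2]; r=cv2.minAreaRect((P*1000).astype(np.float32))
            print(s[i],ce[i].round(1),p.round(3),[np.round(q,1) for q in r])
print('top');masks(a,.03);print('side');masks(b,.03)
im=[]
for d,cs in((a,[(201,177),(260,182),(314,175)]),(b,[(228,250),(241,186),(237,140)])):
    row=[]
    for x,y in cs:
        c=d['pixels'][y-24:y+24,x-32:x+32]
        c=cv2.resize(c,(266,200),interpolation=cv2.INTER_CUBIC); row.append(np.clip(c.astype(float)*1.8,0,255).astype(np.uint8))
    im.append(np.hstack(row))
cv2.imwrite('pics/crop.png',np.vstack(im))
E
```

```text
top
[189 120  19  10 129] [197.3 124.1] [0.738 0.225 0.03 ] [array([736.8, 222.9]), array([35.6, 69.3]), np.float64(1.4)]
[240 120  32  16 396] [255.5 127.3] [0.731 0.004 0.03 ] [array([730.8,   2.9]), array([ 56.6, 118.9]), np.float64(6.7)]
[230 143   7   9  49] [232.9 146.7] [0.653 0.087 0.03 ] [array([652.1,  86.2]), array([31. , 22.6]), np.float64(2.0)]
[307 161  17  30 172] [313.5 173.8] [ 0.557 -0.216  0.03 ] [array([ 555.2, -214. ]), array([ 23.1, 125.4]), np.float64(64.3)]
[248 169  23  25 186] [258.5 181.9] [ 0.521 -0.013  0.03 ] [array([521.3, -12.9]), array([118.9,  23.8]), np.float64(46.0)]
[185 172  33  10 204] [201.1 177. ] [0.534 0.201 0.03 ] [array([535.2, 202.3]), array([ 28.2, 120. ]), np.float64(8.7)]
side
[222 131  32  21 411] [236.7 140.8] [ 0.554 -0.216  0.03 ] [array([ 556.3, -217.8]), array([ 67.2, 125.2]), np.float64(62.9)]
[224 173  32  27 452] [240.2 187. ] [ 0.524 -0.01   0.03 ] [array([522.4, -11.3]), array([129.3,  49.4]), np.float64(45.6)]
[154 180  19  25 206] [165.1 192.1] [0.725 0.025 0.03 ] [array([730. ,  22.8]), array([44.1, 92.7]), np.float64(7.7)]
[183 207   8  13  85] [186.4 213.1] [0.653 0.097 0.03 ] [array([653.2,  96.4]), array([17.9, 43.4]), np.float64(11.0)]
[225 232   4  17  46] [227.  240.7] [0.539 0.18  0.03 ] [array([540. , 177.1]), array([ 7.2, 49.3]), np.float64(6.5)]
[130 246  18  24 151] [138.7 258.2] [0.737 0.245 0.03 ] [array([736.9, 242.5]), array([30.7, 65.4]), np.float64(4.1)]
[224 255   7  19  79] [226.9 264.4] [0.531 0.248 0.03 ] [array([530.8, 247.1]), array([13.3, 51.1]), np.float64(18.5)]
```

View pics/crop.png

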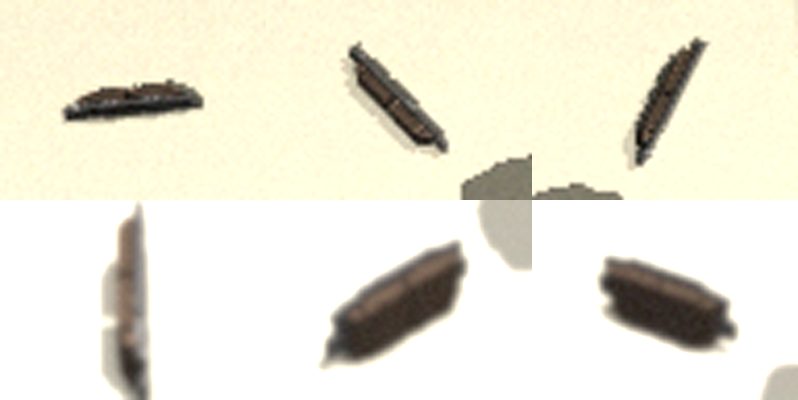

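The crop (columns are left, middle and right pad; top row is the top view, bottom row the side view) shows all three are dark pads with brown linings:
- **Left pad:** grey plate on the near (−x) side, so the lining faces +x.
- **Middle pad:** plate on the upper right, so the lining faces (−x,+y).
- **Right pad:** plate on the right, so the lining faces (+x,+y).

I'll start with the right pad, hovering on its lining side and checking with the wrist camera.

```bash
python3 -m crank '[[[40,32,0,4.5],[41,32,0,4.5],[40,32,0,4.5],[41,32,0,4.5],[40,32,0,4.5],[41,32,0,4.5],[40,32,0,4.5],[41,32,0,4.5],[40,32,0,4.5],[41,32,0,4.5]]]' 0 20
python3 - <<'E'
from h import *
d=grab('wrist','w3')
s=robot.read_state();print(s['ee_pos'],s['orientation'],s['joints'],s['contact_force'],s['opening'])
K=d['camera_matrix'];T=d['cam_to_world']
n=np.array([.434,.901,0]);c=np.array([.556,-.216,.004])
for p in (c,c+8.5e-3*n,c-8.5e-3*n,c+n*.0085+[0,0,.047],c-n*.0085+[0,0,.054]):
    q=K@(T[:3,:3].T@(p-T[:3,3]));print((q[:2]/q[2]).round())
E
```

```text
clock: 1.35
ee_pos: [0.5766, -0.1753, 0.2343]
orientation: [0.848, 0.531, -0.0, -0.0]
contact_force: [0.2, -1.1, 0.1]
opening: 0.0011
gripper_force: 0.0
[ 0.58043432 -0.17090934  0.2339051 ] [ 8.45817990e-01  5.33468570e-01  1.68928940e-03 -5.98470217e-04] [-0.4147546   0.49064834  1.29232938  0.00355065  1.3577195   0.02989815] [-0.68465041  2.97637291 -0.7231434 ] 0.0007119398270257877
[251. 198.]
[251. 191.]
[251. 204.]
[251. 204.]
[251. 221.]
```

View pics/w3.png

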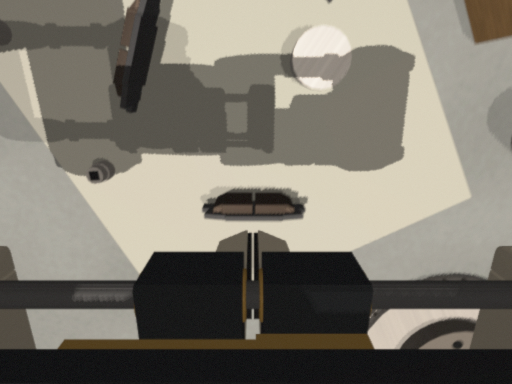

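The wrist view shows the right pad at (253,205). Its dark lining face and brown lining edge are on the upper side (+n, towards the tool), and the plate with ears is at rows 212–217, on the far side. This confirms the orientation, so I'll lower the fingers and push along −n.

```bash
python3 -m crank '[[[0,0,-47,0],[0,0,-47,0],[0,0,-47,0],[0,0,-45,0],[0,0,0,0],[-4.3,-9,0,0],[-4.3,-9,0,0]]]' 0 20
python3 -m crank '[[[-2,-4,0,0],[-2,-4,0,0],[-2,-4,0,0],[-2,-4,0,0],[-2,-4,0,0],[-2,-4,0,0],[-2,-4,0,0],[0,0,0,0],[0,0,0,0]]]'
python3 -m crank '[[[4,9,20,0],[4,9,50,0],[0,0,50,0],[0,0,40,0]]]'
python3 - <<'E'
from h import *
d=grab('wrist','w3b')
cv2.imwrite('pics/w3c.png',np.clip(d['pixels'][140:290,140:360]*1.6,0,255).astype(np.uint8))
E
```

```text
clock: 2.28
ee_pos: [0.5679, -0.1959, 0.0511]
orientation: [0.848, 0.53, 0.001, 0.002]
contact_force: [0.4, 0.4, 0.0]
opening: 0.0004
gripper_force: 0.0
clock: 3.4
ee_pos: [0.553, -0.2225, 0.0487]
orientation: [0.848, 0.53, 0.0, 0.0]
contact_force: [-0.1, -0.5, 0.7]
opening: 0.0002
gripper_force: 0.0
clock: 3.9
ee_pos: [0.5613, -0.2042, 0.211]
orientation: [0.848, 0.53, 0.001, 0.001]
contact_force: [0.2, -0.5, -0.3]
opening: 0.0006
gripper_force: 0.0
```

View pics/w3c.png

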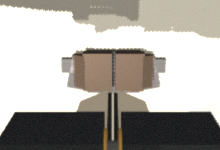

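The crop shows the right pad lying flat with its lining up, at (112,70). Next is the middle pad.

```bash
python3 -m crank '[[[-16,46,0,-3.7],[-16,46,0,-3.7],[-16,47,0,-3.7],[-16,46,0,-3.7],[-15,46,0,-3.7],[0,0,0,0]]]'
python3 - <<'E'
from h import *
d=grab('wrist','w2')
cv2.imwrite('pics/w2c.png',np.clip(d['pixels'][60:320,60:460]*1.5,0,255).astype(np.uint8))
K=d['camera_matrix'];T=d['cam_to_world']
n=np.array([-.719,.695,0]);c=np.array([.522,-.012,.004])
for p in (c,c+n*.0085+[0,0,.047],c-n*.0085+[0,0,.054]):
    q=K@(T[:3,:3].T@(p-T[:3,3]));print((q[:2]/q[2]).round()-60)
E
```

```text
clock: 4.7
ee_pos: [0.4808, 0.0291, 0.2089]
orientation: [0.922, 0.388, -0.0, -0.0]
contact_force: [-0.4, -0.0, -0.3]
opening: 0.0005
gripper_force: 0.0
[242. 108.]
[240. 119.]
[259. 121.]
```

View pics/w2c.png

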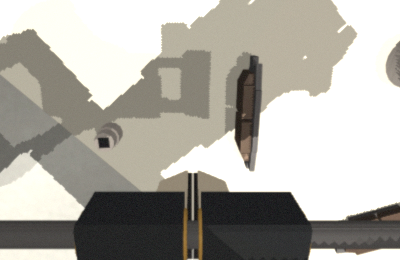

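The middle pad is at (249,112) in the crop. Its grey plate is on the right (−n side) and its brown lining on the left, facing the tool, as expected.

```bash
python3 -m crank '[[[0,0,-40,0],[0,0,-40,0],[0,0,-40,0],[0,0,-40,0],[0,0,0,0],[7.2,-7,0,0],[7.2,-7,0,0]]]'
python3 -m crank '[[[3.2,-3.1,0,0],[3.2,-3.1,0,0],[3.2,-3.1,0,0],[3.2,-3.1,0,0],[3.2,-3.1,0,0],[3.2,-3.1,0,0],[3.2,-3.1,0,0],[3.2,-3.1,0,0],[0,0,0,0],[0,0,0,0]]]'
python3 -m crank '[[[-7,7,20,0],[-7,7,50,0],[0,0,50,0],[0,0,40,0]]]'
python3 - <<'E'
from h import *
d=grab('wrist','w2b')
cv2.imwrite('pics/w2d.png',np.clip(d['pixels'][60:320,60:460]*1.5,0,255).astype(np.uint8))
E
```

```text
clock: 5.62
ee_pos: [0.4984, 0.0115, 0.0505]
orientation: [0.922, 0.386, 0.002, 0.001]
contact_force: [-0.0, -0.5, 0.2]
opening: 0.0002
gripper_force: 0.0
clock: 6.88
ee_pos: [0.5217, -0.0123, 0.0486]
orientation: [0.922, 0.386, -0.0, -0.0]
contact_force: [-0.1, -0.2, 0.4]
opening: 0.0004
gripper_force: 0.0
clock: 7.38
ee_pos: [0.5079, 0.0019, 0.2108]
orientation: [0.922, 0.387, 0.001, 0.0]
contact_force: [0.6, 0.8, -0.6]
opening: 0.0007
gripper_force: 0.0
```

View pics/w2d.png

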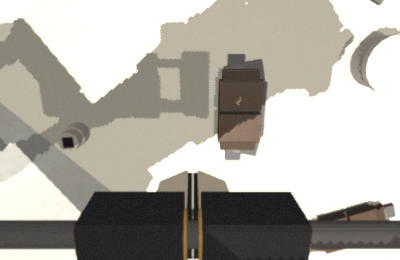

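The crop shows the middle pad flat with its lining up, at (242,110). Next is the left pad.

```bash
python3 -m crank '[[[15,42,0,-7.4],[14,42,0,-7.4],[15,41,0,-7.4],[14,42,0,-7.4],[14,41,0,-7.4],[0,0,0,0]]]'
python3 - <<'E'
from h import *
d=grab('wrist','w1')
cv2.imwrite('pics/w1c.png',np.clip(d['pixels'][60:320,60:460]*1.5,0,255).astype(np.uint8))
K=d['camera_matrix'];T=d['cam_to_world']
n=np.array([.989,.151,0]);c=np.array([.535,.202,.004])
for p in (c,c+n*.0085+[0,0,.047],c-n*.0085+[0,0,.054]):
    q=K@(T[:3,:3].T@(p-T[:3,3]));print((q[:2]/q[2]).round()-60)
E
```

```text
clock: 8.18
ee_pos: [0.5798, 0.2124, 0.2077]
orientation: [0.997, 0.075, -0.0, -0.0]
contact_force: [-0.1, -0.5, -0.3]
opening: 0.0005
gripper_force: 0.0
[195. 146.]
[196. 154.]
[196. 172.]
```

View pics/w1c.png

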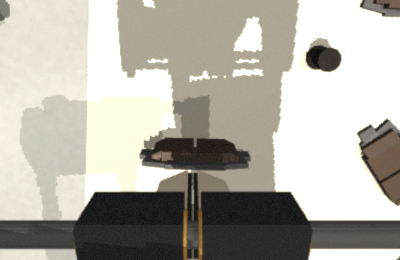

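The left pad is centred at (195,152), with its plate on the lower side (−n) and its lining on the upper side, towards the tool. I'll push it along −n.

```bash
python3 -m crank '[[[0,0,-40,0],[0,0,-40,0],[0,0,-40,0],[0,0,-40,0],[0,0,0,0],[-10,-1.5,0,0],[-10,-1.5,0,0]]]'
python3 -m crank '[[[-4.5,-0.7,0,0],[-4.5,-0.7,0,0],[-4.5,-0.7,0,0],[-4.5,-0.7,0,0],[-4.5,-0.7,0,0],[-4.5,-0.7,0,0],[-4.5,-0.7,0,0],[0,0,0,0],[0,0,0,0]]]'
python3 -m crank '[[[10,1.5,20,0],[10,1.5,50,0],[0,0,50,0],[0,-40,40,0],[0,-40,0,0],[-40,-40,0,0],[-40,-40,0,0],[-40,-40,0,0],[-40,-40,0,0],[0,0,0,0]]]'
python3 - <<'E'
from h import *
w=grab('wrist','w1b');s=grab('side','side1');t=grab('top','top1')
cv2.imwrite('pics/fin.png',np.hstack([cv2.resize(s['pixels'][100:310,100:330],(400,365)),cv2.resize(t['pixels'][100:240,160:360],(400,365))]))
E
```

```text
clock: 9.1
ee_pos: [0.5602, 0.2065, 0.0507]
orientation: [0.997, 0.074, 0.001, -0.0]
contact_force: [-0.0, 0.2, 0.2]
opening: 0.0008
gripper_force: 0.0
clock: 10.22
ee_pos: [0.5286, 0.2018, 0.0488]
orientation: [0.997, 0.074, 0.0, 0.0]
contact_force: [0.4, 0.4, -0.1]
opening: 0.0003
gripper_force: 0.0
clock: 11.48
ee_pos: [0.3865, -0.037, 0.209]
orientation: [0.997, 0.072, -0.0, 0.0]
contact_force: [0.5, -0.2, 0.4]
opening: 0.0001
gripper_force: 0.0
```

View pics/fin.png

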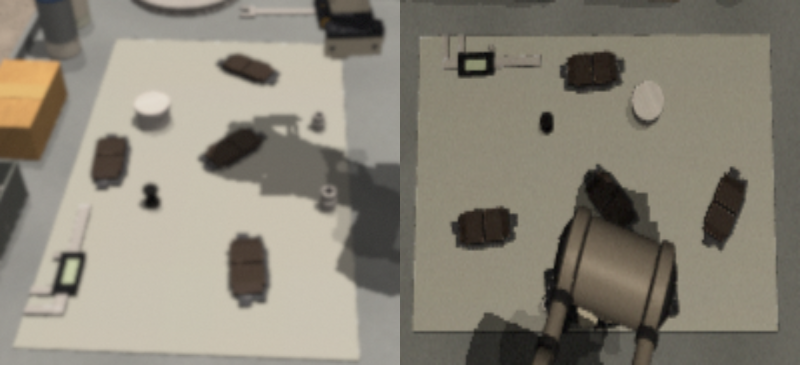

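The side view shows all three pads flat with linings up, at (248,268), (233,148) and (248,68). The other objects look undisturbed and the arm is clear of everything, so I'm handing in.

```bash
python3 -c "
from workcell import robot
print(robot.sign_off())"
```

```text
the job is handed in; nothing more can be done
None
```

All three standing pads were pushed over and lie flat with their linings up, close to where they stood; nothing else looked disturbed in the final camera views, and the job was handed in at about 11.6 s of the 42 s allowed (the hand-in returned no verdict).

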